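# Find the carton that rattles and hold it out

## Task

Three sealed cartons that look alike stand in a row, and a loose metal ball is in one of them: one at a time, from the leftmost to the rightmost as the robot sees them, lift each clear of the table, hold it still a moment, give it a brisk shake, let it come to rest in the air and put it back upright in its place (the last may stay in the hand if it is the one). Then take the one that rattles and finish while holding it out, level and still, over the middle of the round cork mat, 10 to 20 cm above it: it is not set down or let go. Leave the other two standing in their places and do not disturb the tape measure, the paint tin and the black tape.

Things in the scene. Friction and masses are not known exactly. Their poses are not given: they have to be found in the camera images.
- carton_left: leftmost of three outwardly identical sealed cardboard cartons, 50 (x) x 75 (y) x 46 (z) mm, in a loose row along y (x differs too), 0.1 m or more apart in y. Origin: centre of the underside; z up, y along the long side. Take it from above across the 50 mm width (its x axis). Mass 0.2 to 0.6 kg; weight is no sure sign of the ball
- carton_middle: middle one of the cartons, same size, frame and grasp as carton_left. In one of the three, any of them, a lead ball of 32 mm and 0.2 kg rolls freely in a flat chamber, 15 mm either way along the carton's y and 3 mm along its x; the other two hold only a light wad (10 g) that can hardly be felt
- carton_right: rightmost carton, same size, frame and grasp. How the ball shows: a stroke of some 60 mm along the carton's y, faster than 0.2 m/s, with a sudden stop throws it on to the end that the carton moved towards; it knocks there and mostly stays while the carton is level, so between strokes to +y and to -y the moment on the tool about the carton's x differs by 0.05 to 0.1 N m, under 0.03 without the ball
- mat: round cork mat with a dark ring, 150 mm across and 4 mm thick, flat on the table beyond the cartons, fixed. Origin: centre of its underside, at table height
- tape_measure: yellow tape measure, 36 x 78 x 64 mm high, bystander at the left; origin at the centre of its underside
- paint_tin: small paint tin, 77 mm across and 77 mm high, bystander at the right; origin at the centre of its underside
- black_tape: roll of black tape lying flat, 58 mm across, 19 mm high, bystander beyond the left carton; origin at the centre of its underside

How it is judged:
By the outcome, as a careful person would: the job done as asked, in the order asked, and still so for the second after the job is handed in, while the arm keeps its last pose, push and grip.
It also fails if it takes over 72 s, if anything falls off the work surface, if the arm or the gripper's body presses on something with over 40 N, if the wrist force passes 120 N, or if a joint passes its speed limit or range.

## Robot

A 7-joint arm with a two-finger parallel gripper is mounted at the origin on a cart in front of the work surface, level with it; the furniture and walls round the work are solid. World frame = base frame: x ahead of the robot, y to its left, z up, the work surface at z = 0. Lengths are in m, angles in rad, forces in N, time in s.
With the tool pointing down it reaches from about 0.425 to 0.875 m from the base axis. Payload 4.7 kg.
Tool frame: the origin (TCP) lies midway between the tips of the shut fingers; the grasp point (between the pads) lies 19 mm behind it; z points along the fingers, y is the line along which they close (so a half turn about z gives the same grasp; the last joint's range is limited). The gripper opens to 87 mm and grips with 3 to 60 N. Pads are 19 mm wide; open, the fingers measure 117 mm over their backs; the gripper's body (75 mm by 190 mm) begins 51 mm behind the grasp point.
Start: joints at [1.242, 0.321, -0.07, 1.45, 0.023, 1.371, -0.057], TCP at [0.218, -0.612, 0.223] pointing down, gripper open.
Joint ranges: [-2.86, 2.86], [-0.3, 2.09], [-1.38, 1.24], [0.06, 2.45], [-1.56, 4.7], [0.09, 2.05], [-2.69, 2.69]. Speed limits (rad/s): [2.57, 2.57, 3.14, 3.14, 3.14, 3.14, 3.14].

## Interface

Orientations are given as a rotation vector (axis times angle).
In Python, from bench import ctrl gives the robot as it stands.
- The arm moves only by the tool pendant, called after "Request:" as name(argument=value, ...) on one line, values as JSON. Schema: {"type":"object","properties":{"offsets":{"type":"array","items":{"type":"array","items":{"type":"array","items":{"type":"number"},"minItems":5,"maxItems":5},"minItems":1,"maxItems":20},"minItems":1,"maxItems":1},"grip_force":{"type":"number"},"only":{"type":"string"},"quiet":{"type":"boolean"},"lines":{"type":"string"}},"required":["offsets"],"additionalProperties":false}. offsets is a list that holds a single list of rows (three levels of brackets), with 1 to 20 rows, each of 5 numbers: dx, dy, dz in units of 5 mm, then a turn about the tool's z in rad, then the opening from 0.0 (shut) to 1.0 (fully open); each row is the pose to reach, as a shift and turn from the pose commanded when the call began, along the tool's axes at that moment; what a row does not reach only later rows make up. A row lasts 1/10 s, in which the tool goes at most 0.05 m and 0.15 rad, less where a joint would pass 70% of its speed; a pose out of reach is approached as far as the arm can. The fingers move at their own pace and stop on an object; grip_force is the grip in N (left out, the last holds). Time passes only in rows, so rows that do not move let the fingers close. The tool returns the time, the measured TCP pose, the force, the opening and the grip force at its end. only (a regular expression) keeps the lines of the reply that match it, lines (a string "A,B") keeps lines A to B, and quiet returns only ok. Input that does not fit is refused with a message, and nothing moves.
- ctrl.get_state(): the state, without advancing time (a new reading comes with each control period).
- ctrl.get_image(name): name is "scene" or "top"; returns the picture (480x640x3 uint8, red, green, blue); there is no depth.
- ctrl.camera_model(name): a dict with "vertical_fov" (degrees; the focal length in pixels is half the picture's height over the tangent of half this angle, whatever the lens; pixels are square), "cx", "cy" (the principal point, pixels), "rvec" (rotation vector, rad) and "tvec" (3), from world to camera coordinates, as OpenCV has them. Camera axes: x right, y down, z forward; pixel columns grow to the right and rows downward; lengths in m; the calibration is good to about 2 mm. A picture is of the moment at which its call begins. camera_model takes no time and is no camera call.
- ctrl.close_job(): hands the job in; it is judged then, once.
The state is a dict: "time": time; "joint_positions": joint angles; "qd": joint speeds; "joint_torque": joint torques, N m; "position": TCP position; "tool_rot": TCP orientation; "ft_force": force on the tool from outside, world axes, zero at the start; "torque": the same for the moment, N m; "grip_width": opening from 0.0 (shut) to 1.0 (fully open); "grip_force": force on a finger pad.
Only numpy, scipy, OpenCV 4.12 (cv2) and the standard library are available. Lean on these libraries where they do the work, as an engineer would, in place of code of your own. Each camera call takes 0.05 s, during which the arm holds its last target. There are 200 camera calls.

## Working session

There is one attempt and no reset: what is moved stays moved. The work goes in short steps, Python scripts to look and compute and a tool call to move; the robot and the scene stay as the last step left them, time stands still between calls to the robot, and variables do not carry over. Pictures are saved under pics/ and viewed, at most 10 in all, crops included, and the job is handed in when it is done.

```bash
ls; mkdir -p pics; python3 - <<'E'
from bench import ctrl
import cv2,numpy as np
for n in("scene","top"):
    im=ctrl.get_image(n); cv2.imwrite(f"pics/{n}0.png",im[:,:,::-1]); m=ctrl.camera_model(n); print(n,m)
    R=cv2.Rodrigues(np.array(m["rvec"]))[0]; print(-R.T@np.array(m["tvec"]))
print(ctrl.get_state())
E
```

```text
bench.py
pics
scene {'vertical_fov': 55.74585809920792, 'cx': 327.56380032361983, 'cy': 238.46046813601086, 'rvec': array([ 0.78605629,  2.7996967 , -0.74226526]), 'tvec': array([ 0.49240661, -0.24860722,  1.18399725])}
[0.83982318 0.42817954 0.90414525]
top {'vertical_fov': 51.325455009582576, 'cx': 314.03589237970175, 'cy': 227.74612404607697, 'rvec': array([ 2.10938108, -2.13900999,  0.15876485]), 'tvec': array([0.03160359, 0.58010649, 0.93796163])}
[0.41446587 0.00529572 1.02248929]
{'time': 0.1, 'joint_positions': array([ 1.2421243 ,  0.32175117, -0.07005175,  1.45152107,  0.02262878,
        1.37080046, -0.05686991]), 'qd': array([ 3.84458364e-04, -3.58454139e-03, -9.82653825e-05,  4.78711718e-04,
        7.95895440e-04, -1.38366358e-03, -1.25880675e-03]), 'joint_torque': array([ 6.24257464e-04, -4.92569697e+01, -4.05463139e-01, -3.13399279e+01,
       -6.42571924e-02,  3.94613401e-02,  4.84153747e-05]), 'position': array([ 0.21822839, -0.61176136,  0.22158517]), 'tool_rot': array([-3.09393939e+00, -5.35561937e-01,  6.53769924e-04]), 'ft_force': array([-0.38020732,  0.12723125,  0.3194174 ]), 'torque': array([ 0.02179256, -0.0074638 ,  0.0200003 ]), 'grip_force': 0.0, 'grip_width': 0.9971534571667686}
```

View pics/scene0.png

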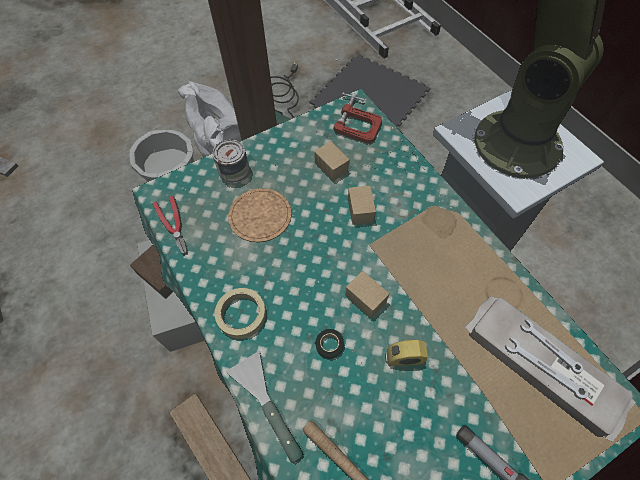

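View pics/top0.png

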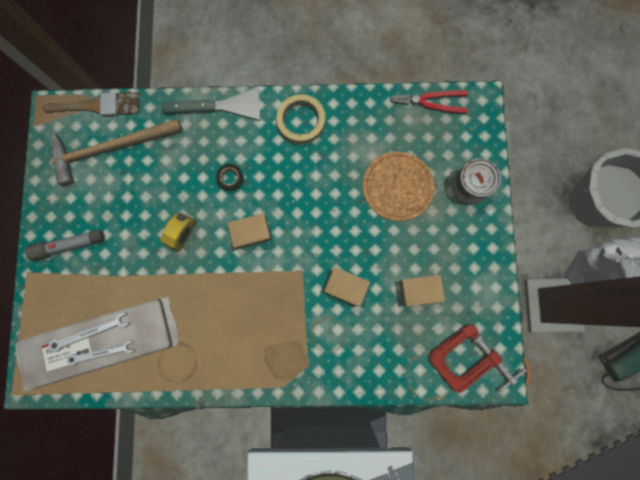

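The top view shows cartons at (249,231), (347,287) and (422,291), the mat at (399,186), the tin at (474,183), the tape measure at (178,231) and the black tape at (230,177). In the scene view the cartons are at (368,295), (362,206) and (331,160). A post stands off the right table edge, at top (530-640,300) and scene (240,70).

```bash
cat > h.py <<'E'
import cv2,numpy as np
from bench import ctrl
def cam(n):
    m=ctrl.camera_model(n); R=cv2.Rodrigues(np.array(m["rvec"]))[0]; f=240/np.tan(np.radians(m["vertical_fov"]/2))
    return R,np.array(m["tvec"]),f,m["cx"],m["cy"]
def ray(n,p):
    R,t,f,cx,cy=cam(n); d=R.T@np.array([(p[0]-cx)/f,(p[1]-cy)/f,1]); return -R.T@t,d/np.linalg.norm(d)
def plane(n,p,z):
    o,d=ray(n,p); return o+d*(z-o[2])/d[2]
def proj(n,X):
    R,t,f,cx,cy=cam(n); c=R@np.array(X)+t; return np.array([cx+f*c[0]/c[2],cy+f*c[1]/c[2]])
def tri(p,q):
    (a,d),(b,e)=ray("scene",p),ray("top",q)
    s=np.linalg.lstsq(np.c_[d,-e],b-a,rcond=None)[0]; A=a+s[0]*d;B=b+s[1]*e
    return (A+B)/2,np.linalg.norm(A-B)
def topface(im,c,r=30):
    """top-face contour near c: pixels of similar colour, flood fill"""
    g=cv2.bilateralFilter(np.ascontiguousarray(im[:,:,::-1]),5,25,5); m=np.zeros((482,642),np.uint8)
    cv2.floodFill(g,m,(int(c[0]),int(c[1])),0,(9,)*3,(9,)*3,4|(255<<8)|cv2.FLOODFILL_MASK_ONLY|cv2.FLOODFILL_FIXED_RANGE)
    m=m[1:-1,1:-1]; m=cv2.morphologyEx(m,cv2.MORPH_CLOSE,np.ones((5,5)));m=cv2.morphologyEx(m,cv2.MORPH_OPEN,np.ones((5,5)))
    k=max(cv2.findContours(m,cv2.RETR_EXTERNAL,cv2.CHAIN_APPROX_NONE)[0],key=cv2.contourArea)
    return k
E
python3 - <<'E'
from h import *
S,T=ctrl.get_image("scene"),ctrl.get_image("top")
np.save("S",S);np.save("T",T)
o=[]
for nm,s,t in(("L",(366,288),(249,228)),("M",(360,195),(346,284)),("R",(327,152),(422,288))):
    res={}
    for n,im,c in(("scene",S,s),("top",T,t)):
        k=topface(im,c); M=cv2.moments(k); res[n]=(M["m10"]/M["m00"],M["m01"]/M["m00"])
        P=np.array([plane(n,q[0],.046)[:2] for q in k]).astype(np.float32)
        r=cv2.minAreaRect(P); print(nm,n,np.round(res[n],1),"ctr",np.round(r[0],4),"size",np.round(r[1],4),"ang",round(r[2],1))
        cv2.drawContours(im:=im,[k],-1,(255,0,0),1)
    print(nm,"tri",np.round(tri(res["scene"],res["top"])[0],4),tri(res["scene"],res["top"])[1])
for q,z in(((399,186),.004),((480,178),.077),((180,228),.064),((230,177),.019)): print(q,plane("top",q,z)[:2].round(3))
print("mat",tri((261,215.5),(399,186)))
print("post bottom",plane("top",(530,290),0),plane("top",(530,320),0),"tcp in scene",proj("scene",(.218,-.612,.22)),proj("top",(.218,-.612,.22)))
v=np.vstack([cv2.resize(S[100:350,180:440],None,fx=1.5,fy=1.5),]);w=cv2.resize(T[160:340,200:500],None,fx=2,fy=2)
W=np.zeros((375+0,390+0,3),np.uint8); 
c=np.zeros((375,800,3),np.uint8);c[:375,:390]=v;c[:273,390:]=cv2.resize(T[160:360,200:500],(410,273))
cv2.imwrite("pics/seg.png",c[:,:,::-1])
E
```

```text
L scene [367.5 290. ] ctr [0.5767 0.1556] size [0.0513 0.0735] ang 14.3
L top [248.6 229.6] ctr [0.5793 0.1544] size [0.0486 0.0708] ang 14.0
L tri [0.5781 0.1551 0.0455] 0.003969329498019544
M scene [361.8 199.2] ctr [ 0.4625 -0.0376] size [0.0729 0.0512] ang 63.6
M top [347.2 286.2] ctr [ 0.4652 -0.0389] size [0.0725 0.0482] ang 65.1
M tri [ 0.4637 -0.0382  0.0462] 0.003503639019670294
R scene [331.4 155. ] ctr [ 0.4531 -0.1846] size [0.0487 0.0724] ang 6.8
R top [423.3 289.8] ctr [ 0.456 -0.186] size [0.0479 0.0711] ang 6.4
R tri [ 0.4549 -0.185   0.0466] 0.00313550252789957
(399, 186) [ 0.674 -0.154]
(480, 178) [ 0.669 -0.3  ]
(180, 228) [0.582 0.286]
(230, 177) [0.696 0.198]
mat (array([ 0.67313658, -0.15303375, -0.00469909]), np.float64(0.007871813196158305))
post bottom [ 0.4547815  -0.40938153  0.        ] [ 0.39536508 -0.40437627  0.        ] tcp in scene [322.96917296 -32.37536576] [739.74072621 441.07055018]
```

View pics/seg.png

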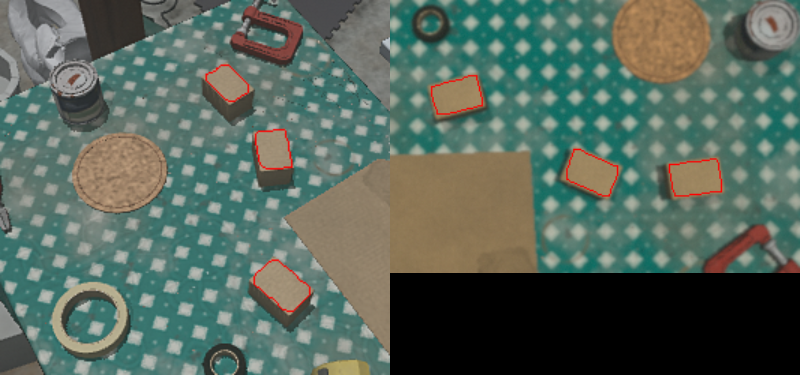

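The red outlines fit the three top faces well in both views. Next I'll locate the post.

```bash
python3 - <<'E'
import numpy as np,cv2
S,T=np.load("S.npy"),np.load("T.npy")
c=np.zeros((600,800,3),np.uint8)
a=cv2.resize(T[240:400,440:640],(400,320));b=cv2.resize(S[0:200,170:370],(400,400))
c[:320,:400]=np.clip(a*2.5,0,255);c[:400,400:]=np.clip(b*2.,0,255)
cv2.imwrite("pics/post.png",c[:,:,::-1])
E
```

```text
(no output)
```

View pics/post.png

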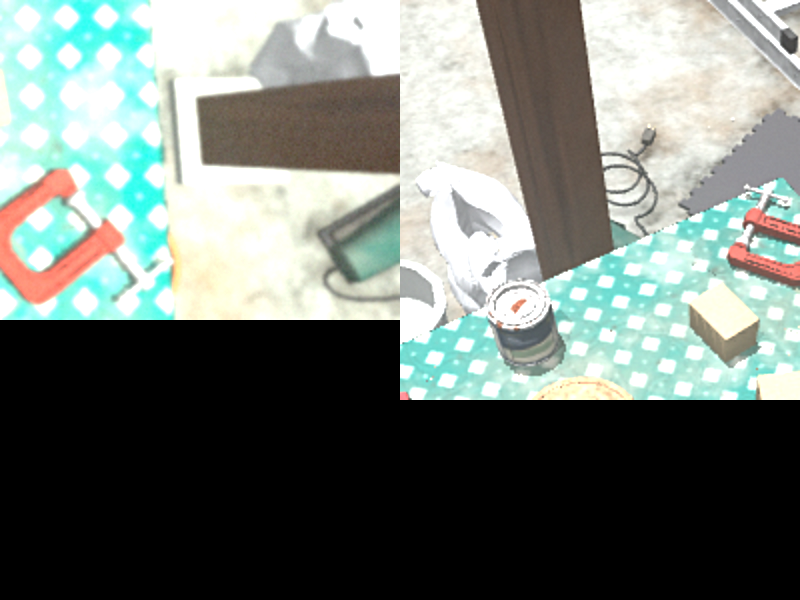

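The post rises beyond the right table edge. Its inner face spans top (538,288) to (541,322). In the scene view its right silhouette edge runs (260,0)-(276,124).

```bash
python3 - <<'E'
from h import *
def vp(n,p,q):
    o,d=ray(n,p);_,e=ray(n,q); k=np.cross(d,e); k=k/np.linalg.norm(k[:2]); print(n,"tilt",k[2].round(3)); return k[:2],k[:2]@o[:2]
def vd(n,p):
    o,d=ray(n,p); k=np.array([-d[1],d[0]])/np.hypot(d[0],d[1]); return k,k@o[:2]
def X(a,b): return np.linalg.solve(np.array([a[0],b[0]]),[a[1],b[1]]).round(3)
vp("top",(541,321.5),(640,326));vp("scene",(260,0),(276,124))
t=vd("top",(640,326));u=vd("top",(640,277.5))
for p in((260,0),(276,124)): print("near corner",X(t,vd("scene",p)))
for p in((210,0),(240,139)): print("far corner dir",vd("scene",p))
for z in(0,-.1,-.3,-.5,-.7): print(z,plane("top",(541,321.5),z).round(3),plane("top",(538.5,288.5),z).round(3))
E
```

```text
top tilt -0.002
scene tilt 0.005
near corner [ 0.378 -0.684]
near corner [ 0.377 -0.691]
far corner dir (array([ 0.96017073, -0.27941396]), np.float64(0.6867342951540334))
far corner dir (array([ 0.96231526, -0.27193627]), np.float64(0.691737113645231))
0 [ 0.392 -0.426  0.   ] [ 0.458 -0.427  0.   ]
-0.1 [ 0.39  -0.468 -0.1  ] [ 0.462 -0.469 -0.1  ]
-0.3 [ 0.386 -0.552 -0.3  ] [ 0.47  -0.553 -0.3  ]
-0.5 [ 0.381 -0.637 -0.5  ] [ 0.479 -0.638 -0.5  ]
-0.7 [ 0.377 -0.721 -0.7  ] [ 0.487 -0.722 -0.7  ]
```

```bash
cat >> h.py <<'E'
def st():
    s=ctrl.get_state(); R=cv2.Rodrigues(np.array(s["tool_rot"]))[0]; return s,R
def go(x,y,z,yaw):
    s,R=st(); d=R.T@(np.array([x,y,z])-s["position"]); psi=np.arctan2(R[1,1],R[0,1])
    a=(psi-np.radians(yaw)+np.pi)%(2*np.pi)-np.pi
    print("t",round(s["time"],2),"shift",d.round(4),"turn",round(a,4),"tilt",np.degrees(np.arccos(-R[2,2])).round(2))
def ft():
    s,R=st(); print("t",round(s["time"],2),"F world",np.round(s["ft_force"],2),"M tool",(R.T@s["torque"]).round(3),"M about carton x (tool y)",(R[:,1]@s["torque"]).round(4),"pos",s["position"].round(4),"w",round(s["grip_width"]*87,1),"grip",round(s["grip_force"],1))
E
python3 -c "
from h import *
go(.578,.155,.17,14.2);ft()"
```

```text
t 0.2 shift [ 0.5965 -0.6013  0.0525] turn -1.4758 tilt 0.07
t 0.2 F world [ 0.09  0.16 -0.08] M tool [-0.051  0.001 -0.018] M about carton x (tool y) 0.0009 pos [ 0.2183 -0.6119  0.2219] w 87.0 grip 0.0
```
Straight tool path start to L. Rows: single ramp then final repeated. 20 rows. Keep z until latter half: dz 0 then 0.05.

Units first: shifts go in units of 5 mm. So -0.05 m is -10, 0.05 m is 10.

Request:
pendant(offsets=[[[3, -3, 0, 0, 1], [10, -10, 0, -0.15, 1], [16, -16, 0, -0.3, 1], [23, -23, 0, -0.45, 1], [30, -30, 0, -0.6, 1], [37, -37, 0, -0.75, 1], [44, -44, 0, -0.9, 1], [51, -51, 0, -1.05, 1], [58, -58, 0, -1.2, 1], [65, -65, 0, -1.35, 1], [72, -72, 0, -1.476, 1], [79, -79, 0, -1.476, 1], [86, -86, 0, -1.476, 1], [93, -93, 0, -1.476, 1], [100, -100, 0, -1.476, 1], [107, -107, 2, -1.476, 1], [114, -114, 6, -1.476, 1], [118, -119, 10, -1.476, 1], [119.3, -120.26, 10.5, -1.476, 1], [119.3, -120.26, 10.5, -1.476, 1]]], grip_force=25)

```text
time: 2.2
position: [0.5774, 0.1562, 0.169]
tool_rot: [-1.924, -2.48, 0.001]
ft_force: [0.0, -0.3, 0.5]
grip_width: 1.003
grip_force: 0.0
```

```bash
python3 -c "
from h import *
go(.578,.155,.010,14.2);ft()"
```

```text
t 2.2 shift [-0.0016  0.0006  0.159 ] turn 0.0035 tilt 0.14
t 2.2 F world [ 0.01 -0.3   0.53] M tool [-0.075 -0.078 -0.014] M about carton x (tool y) -0.0779 pos [0.5774 0.1562 0.169 ] w 87.3 grip 0.0
```

Scaled: 0.157 m is 31.4, 0.148 m is 29.6.

Request:
pendant(offsets=[[[-0.2, 0, 6, 0, 1], [-0.2, 0, 15, 0, 1], [-0.2, 0, 24, 0, 1], [-0.2, 0, 29.6, 0, 1], [-0.2, 0, 31.4, 0, 1], [-0.2, 0, 31.4, 0, 1], [-0.2, 0, 31.4, 0, 0], [-0.2, 0, 31.4, 0, 0], [-0.2, 0, 31.4, 0, 0], [-0.2, 0, 31.4, 0, 0], [-0.2, 0, 31.4, 0, 0], [-0.2, 0, 31.4, 0, 0], [-0.2, 0, 31.4, 0, 0]]], grip_force=40)

```text
time: 3.5
position: [0.5787, 0.1537, 0.0133]
tool_rot: [1.929, 2.479, 0.0]
ft_force: [0.6, 0.5, 1.4]
grip_width: 0.571
grip_force: 40.0
```

```bash
python3 -c "
from h import *
ft()"
```

```text
t 3.5 F world [0.64 0.48 1.43] M tool [-0.152 -0.021  0.004] M about carton x (tool y) -0.0206 pos [0.5787 0.1537 0.0133] w 49.7 grip 40.0
```

Scaled: -0.12 m is -24, -0.11 m is -22.

Request:
pendant(offsets=[[[0, 0, -2, 0, 0], [0, 0, -8, 0, 0], [0, 0, -16, 0, 0], [0, 0, -22, 0, 0], [0, 0, -24, 0, 0], [0, 0, -24, 0, 0], [0, 0, -24, 0, 0], [0, 0, -24, 0, 0], [0, 0, -24, 0, 0], [0, 0, -24, 0, 0], [0, 0, -24, 0, 0], [0, 0, -24, 0, 0], [0, 0, -24, 0, 0], [0, 0, -24, 0, 0], [0, 0, -24, 0, 0]]])

```text
time: 5.0
position: [0.5784, 0.1536, 0.1331]
tool_rot: [1.93, 2.479, -0.0]
ft_force: [0.4, 0.4, -3.9]
grip_width: 0.569
grip_force: 40.0
```

```bash
python3 -c "
from h import *
ft()"
```

```text
t 5.0 F world [ 0.4   0.41 -3.95] M tool [-0.131 -0.044 -0.019] M about carton x (tool y) -0.0444 pos [0.5784 0.1536 0.1331] w 49.5 grip 40.0
```

Request:
pendant(offsets=[[[-6, 0, 0, 0, 0], [-6, 0, 0, 0, 0], [2, 0, 0, 0, 0], [8, 0, 0, 0, 0], [8, 0, 0, 0, 0], [8, 0, 0, 0, 0], [8, 0, 0, 0, 0], [8, 0, 0, 0, 0], [8, 0, 0, 0, 0], [8, 0, 0, 0, 0], [8, 0, 0, 0, 0]]])

```text
time: 6.1
position: [0.5687, 0.192, 0.133]
tool_rot: [1.93, 2.478, -0.0]
ft_force: [-0.8, -1.0, -4.7]
grip_width: 0.574
grip_force: 40.0
```

```bash
python3 -c "
from h import *
ft()"
```

```text
t 6.1 F world [-0.79 -0.96 -4.72] M tool [-0.1   -0.001 -0.048] M about carton x (tool y) -0.001 pos [0.5687 0.192  0.133 ] w 49.9 grip 40.0
```

Request:
pendant(offsets=[[[-6, 0, 0, 0, 0], [-14, 0, 0, 0, 0], [-14, 0, 0, 0, 0], [-14, 0, 0, 0, 0], [-14, 0, 0, 0, 0], [-14, 0, 0, 0, 0], [-14, 0, 0, 0, 0], [-14, 0, 0, 0, 0], [-14, 0, 0, 0, 0]]])

```text
time: 7.0
position: [0.5856, 0.125, 0.133]
tool_rot: [1.929, 2.48, -0.0]
ft_force: [0.7, 0.1, -3.9]
grip_width: 0.569
grip_force: 40.0
```

```bash
python3 -c "
from h import *
ft()"
```

```text
t 7.0 F world [ 0.75  0.15 -3.94] M tool [-0.087 -0.057 -0.001] M about carton x (tool y) -0.0575 pos [0.5856 0.125  0.133 ] w 49.5 grip 40.0
```

Request:
pendant(offsets=[[[8, 0, 0, 0, 0], [14, 0, 0, 0, 0], [14, 0, 0, 0, 0], [14, 0, 0, 0, 0], [14, 0, 0, 0, 0], [14, 0, 0, 0, 0], [14, 0, 0, 0, 0], [14, 0, 0, 0, 0], [14, 0, 0, 0, 0]]])

```text
time: 7.9
position: [0.5687, 0.192, 0.133]
tool_rot: [1.93, 2.478, -0.0]
ft_force: [-0.0, -0.4, -4.5]
grip_width: 0.568
grip_force: 40.0
```

```bash
python3 -c "
from h import *
ft()"
```

```text
t 7.9 F world [-0.03 -0.42 -4.51] M tool [-0.125 -0.06   0.008] M about carton x (tool y) -0.0597 pos [0.5687 0.192  0.133 ] w 49.4 grip 40.0
```

```bash
cat >> h.py <<'E'
def avg(n=8):
    v=[]
    for _ in range(n):
        ctrl.get_image("top"); s,R=st(); v.append([R[:,1]@s["torque"],s["ft_force"][2]])
    v=np.array(v); print("t",round(s["time"],2),"My",v[:,0].mean().round(4),"+-",(v[:,0].std()/n**.5).round(4),"Fz",v[:,1].mean().round(2))
E
python3 -c "
from h import *
avg()"
```

```text
t 8.3 My -0.0422 +- 0.0104 Fz -3.88
```

Request:
pendant(offsets=[[[-6, 0, 0, 0, 0], [-14, 0, 0, 0, 0], [-14, 0, 0, 0, 0], [-14, 0, 0, 0, 0], [-14, 0, 0, 0, 0], [-14, 0, 0, 0, 0], [-14, 0, 0, 0, 0]]])

```text
time: 9.0
position: [0.5854, 0.1258, 0.1331]
tool_rot: [-1.927, -2.481, -0.0]
ft_force: [0.3, 0.1, -4.1]
grip_width: 0.569
grip_force: 40.0
```

```bash
python3 -c "
from h import *
avg()"
```

```text
t 9.4 My -0.0162 +- 0.0093 Fz -3.86
```

Request:
pendant(offsets=[[[8, 0, 0, 0, 0], [14, 0, 0, 0, 0], [14, 0, 0, 0, 0], [14, 0, 0, 0, 0], [14, 0, 0, 0, 0], [14, 0, 0, 0, 0], [14, 0, 0, 0, 0]]])

```text
time: 10.1
position: [0.569, 0.1912, 0.1329]
tool_rot: [1.932, 2.477, -0.001]
ft_force: [0.1, -1.2, -3.0]
grip_width: 0.57
grip_force: 40.0
```

```bash
python3 -c "
from h import *
avg();go(.5787,.1537,.0133,14.2)"
```

```text
t 10.5 My -0.037 +- 0.0091 Fz -3.82
t 10.5 shift [-0.04    0.0003  0.1197] turn 0.0002 tilt 0.01
```

Scaled: 0.12 m is 24, 0.1 m is 20.

Request:
pendant(offsets=[[[-4, 0, 0, 0, 0], [-7.6, 0, 2, 0, 0], [-8, 0, 8, 0, 0], [-8, 0, 15, 0, 0], [-8, 0, 20, 0, 0], [-8, 0, 22.4, 0, 0], [-8, 0, 23.4, 0, 0], [-8, 0, 24, 0, 0], [-8, 0, 24, 0, 0], [-8, 0, 24, 0, 0], [-8, 0, 24, 0, 0.9], [-8, 0, 24, 0, 0.9], [-8, 0, 24, 0, 0.9], [-8, 0, 22, 0, 0.9], [-8, 0, 16, 0, 0.95], [-8, 0, 6, 0, 1], [-8, 0, 0, 0, 1], [-8, 0, 0, 0, 1]]])

```text
time: 12.3
position: [0.5817, 0.1554, 0.1393]
tool_rot: [1.925, 2.474, 0.012]
ft_force: [0.8, 0.1, -0.2]
grip_width: 1.0
grip_force: 0.0
```

```bash
python3 -c "
from h import *
ft();go(.4637,-.0382,.135,-25.7)"
```

```text
t 12.3 F world [ 0.78  0.06 -0.22] M tool [-0.136 -0.04  -0.008] M about carton x (tool y) -0.0398 pos [0.5817 0.1554 0.1393] w 87.0 grip 0.0
t 12.3 shift [-0.1586 -0.162   0.0028] turn 0.6968 tilt 0.58
```

Scaled: -0.159 m is -31.8, -0.115 m is -23.

Request:
pendant(offsets=[[[-3, -3, 0, 0.1, 1], [-9, -9, 0, 0.25, 1], [-16, -16, 0, 0.4, 1], [-23, -23, 0, 0.55, 1], [-28, -28, 0, 0.697, 1], [-31, -31, 0, 0.697, 1], [-31.6, -31.8, 0, 0.697, 1], [-31.6, -31.8, 0, 0.697, 1], [-31.6, -31.8, 0, 0.697, 1]]])

```text
time: 13.2
position: [0.4638, -0.037, 0.1332]
tool_rot: [-2.658, -1.674, -0.002]
ft_force: [-0.8, 0.3, 0.1]
grip_width: 1.0
grip_force: 0.0
```

```bash
python3 - <<'E'
from h import *
go(.4637,-.0382,.0125,-25.7)
T=ctrl.get_image("top");k=topface(T,(249,228)); P=np.array([plane("top",q[0],.046)[:2] for q in k]).astype(np.float32);print(cv2.minAreaRect(P))
cv2.imwrite("pics/a.png",T[:,:,::-1])
E
```

```text
t 13.2 shift [-0.0012  0.0004  0.1207] turn 0.0018 tilt 0.06
((0.5800792574882507, 0.15440762042999268), (0.048681847751140594, 0.07083216309547424), 13.343899726867676)
```

View pics/a.png

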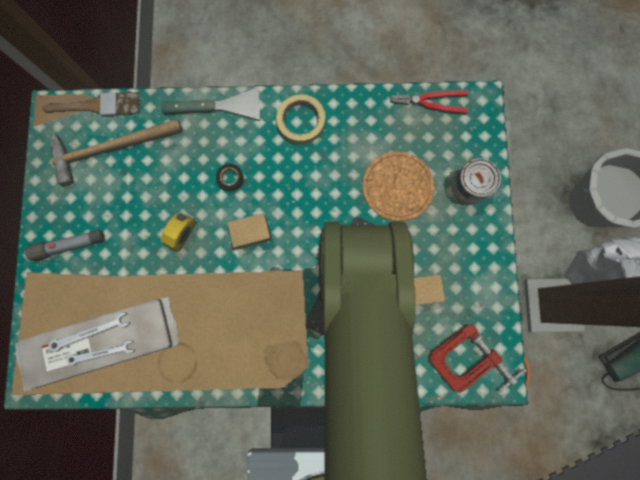

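The left carton is back upright at top (249,231), within 1 mm of where it was, and the bystanders are unchanged. The arm is now over the middle carton.

Scaled: 0.12 m is 24, 0.11 m is 22.

Request:
pendant(offsets=[[[-0.2, 0, 6, 0, 1], [-0.2, 0, 15, 0, 1], [-0.2, 0, 22, 0, 1], [-0.2, 0, 24, 0, 1], [-0.2, 0, 24, 0, 1], [-0.2, 0, 24, 0, 0], [-0.2, 0, 24, 0, 0], [-0.2, 0, 24, 0, 0], [-0.2, 0, 24, 0, 0], [-0.2, 0, 24, 0, 0], [-0.2, 0, 24, 0, 0], [-0.2, 0, 24, 0, 0]]], grip_force=40)

```text
time: 14.45
position: [0.4631, -0.0398, 0.0135]
tool_rot: [2.66, 1.67, 0.001]
ft_force: [-1.2, -0.7, 3.9]
grip_width: 0.571
grip_force: 39.8
```

```bash
python3 -c "
from h import *
ft()"
```

```text
t 14.45 F world [-1.2  -0.67  3.86] M tool [-0.16  -0.141  0.025] M about carton x (tool y) -0.1408 pos [ 0.4631 -0.0398  0.0135] w 49.7 grip 39.8
```

Request:
pendant(offsets=[[[0, 0, -2, 0, 0], [0, 0, -8, 0, 0], [0, 0, -16, 0, 0], [0, 0, -22, 0, 0], [0, 0, -24, 0, 0], [0, 0, -24, 0, 0], [0, 0, -24, 0, 0], [0, 0, -24, 0, 0], [0, 0, -24, 0, 0], [0, 0, -24, 0, 0], [0, 0, -24, 0, 0], [0, 0, -24, 0, 0], [0, 0, -24, 0, 0]]])

```text
time: 15.75
position: [0.4626, -0.0394, 0.133]
tool_rot: [2.66, 1.671, -0.0]
ft_force: [0.1, -0.4, -1.2]
grip_width: 0.574
grip_force: 39.8
```

```bash
python3 -c "
from h import *
ft();avg()"
```

```text
t 15.75 F world [ 0.13 -0.41 -1.22] M tool [-0.047 -0.041  0.001] M about carton x (tool y) -0.0411 pos [ 0.4626 -0.0394  0.133 ] w 49.9 grip 39.8
t 16.15 My 0.0144 +- 0.0041 Fz -2.09
```

Scaled: 0.04 m is 8, -0.03 m is -6.

Request:
pendant(offsets=[[[-6, 0, 0, 0, 0], [-6, 0, 0, 0, 0], [2, 0, 0, 0, 0], [8, 0, 0, 0, 0], [8, 0, 0, 0, 0], [8, 0, 0, 0, 0], [8, 0, 0, 0, 0], [8, 0, 0, 0, 0], [8, 0, 0, 0, 0]]])

```text
time: 17.05
position: [0.4797, -0.0043, 0.133]
tool_rot: [2.661, 1.669, -0.001]
ft_force: [0.4, -0.1, -2.2]
grip_width: 0.573
grip_force: 39.8
```

```bash
python3 -c "
from h import *
avg(10)"
```

```text
t 17.55 My 0.0179 +- 0.0088 Fz -2.16
```

Request:
pendant(offsets=[[[-6, 0, 0, 0, 0], [-14, 0, 0, 0, 0], [-14, 0, 0, 0, 0], [-14, 0, 0, 0, 0], [-14, 0, 0, 0, 0], [-14, 0, 0, 0, 0], [-14, 0, 0, 0, 0]]])

```text
time: 18.25
position: [0.4499, -0.0656, 0.1331]
tool_rot: [-2.659, -1.673, -0.0]
ft_force: [0.4, 0.7, -1.9]
grip_width: 0.572
grip_force: 39.8
```

```bash
python3 -c "
from h import *
avg(10)"
```

```text
t 18.75 My -0.0081 +- 0.0105 Fz -2.2
```

Request:
pendant(offsets=[[[8, 0, 0, 0, 0], [14, 0, 0, 0, 0], [14, 0, 0, 0, 0], [14, 0, 0, 0, 0], [14, 0, 0, 0, 0], [14, 0, 0, 0, 0], [14, 0, 0, 0, 0]]])

```text
time: 19.45
position: [0.4797, -0.0044, 0.133]
tool_rot: [2.661, 1.669, -0.001]
ft_force: [-1.2, -0.2, -2.0]
grip_width: 0.575
grip_force: 39.8
```

```bash
python3 -c "
from h import *
avg(10);go(.4631,-.0398,.0133,-25.7)"
```

```text
t 19.95 My -0.0019 +- 0.0088 Fz -2.51
t 19.95 shift [-0.0401  0.0006  0.1197] turn -0.0004 tilt 0.01
```

Scaled: 0.12 m is 24, 0.117 m is 23.4.

Request:
pendant(offsets=[[[-4, 0, 0, 0, 0], [-7.6, 0, 2, 0, 0], [-8, 0, 8, 0, 0], [-8, 0, 15, 0, 0], [-8, 0, 20, 0, 0], [-8, 0, 22.4, 0, 0], [-8, 0, 23.4, 0, 0], [-8, 0, 24, 0, 0], [-8, 0, 24, 0, 0], [-8, 0, 24, 0, 0], [-8, 0, 24, 0, 0.9], [-8, 0, 24, 0, 0.9], [-8, 0, 24, 0, 0.9], [-8, 0, 22, 0, 0.9], [-8, 0, 16, 0, 0.95], [-8, 0, 6, 0, 1], [-8, 0, 0, 0, 1], [-8, 0, 0, 0, 1], [-8, 0, 0, 0, 1], [-8, 0, 0, 0, 1]]])

```text
time: 21.95
position: [0.4617, -0.0394, 0.1322]
tool_rot: [-2.659, -1.671, 0.002]
ft_force: [-0.8, -0.4, -0.8]
grip_width: 0.998
grip_force: 0.0
```

```bash
python3 -c "
from h import *
ft();go(.4549,-.185,.133,6.6)"
```

```text
t 21.95 F world [-0.81 -0.38 -0.83] M tool [-0.059  0.016 -0.02 ] M about carton x (tool y) 0.0156 pos [ 0.4617 -0.0394  0.1322] w 86.9 grip 0.0
t 21.95 shift [-0.1341  0.0571 -0.0008] turn -0.5641 tilt 0.1
```

Scaled: -0.134 m is -26.8, -0.13 m is -26.

Request:
pendant(offsets=[[[-2.4, 1, 0, -0.1, 1], [-8, 3.4, 0, -0.25, 1], [-16, 6.8, 0, -0.4, 1], [-23, 9.8, 0, -0.5, 1], [-26, 11, 0, -0.564, 1], [-26.8, 11.2, 0, -0.564, 1], [-26.8, 11.2, 0, -0.564, 1], [-26.8, 11.2, 0, -0.564, 1]]])

```text
time: 22.75
position: [0.4548, -0.1827, 0.1324]
tool_rot: [-2.088, -2.345, -0.0]
ft_force: [0.2, 0.0, -0.3]
grip_width: 0.999
grip_force: 0.0
```

```bash
python3 - <<'E'
from h import *
go(.4549,-.185,.0125,6.6)
S=ctrl.get_image("scene")
cv2.imwrite("pics/b.png",S[:,:,::-1])
E
```

```text
t 22.75 shift [-2.500e-03 -1.000e-04  1.199e-01] turn 0.0008 tilt 0.09
```

View pics/b.png

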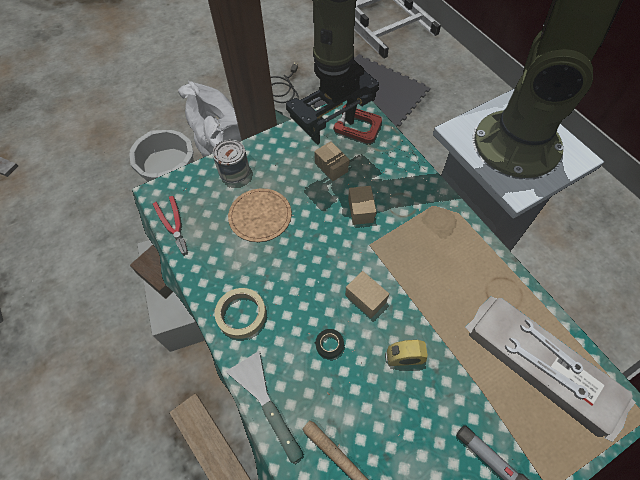

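The middle carton is upright in its place at scene (362,206). The open gripper hangs over the right carton at (331,160), and the clamp at (357,122) is clear of the fingers.

Scaled: 0.119 m is 23.8, 0.11 m is 22.

Request:
pendant(offsets=[[[-0.4, 0, 6, 0, 1], [-0.4, 0, 15, 0, 1], [-0.4, 0, 22, 0, 1], [-0.4, 0, 23.8, 0, 1], [-0.4, 0, 23.8, 0, 1], [-0.4, 0, 23.8, 0, 0], [-0.4, 0, 23.8, 0, 0], [-0.4, 0, 23.8, 0, 0], [-0.4, 0, 23.8, 0, 0], [-0.4, 0, 23.8, 0, 0], [-0.4, 0, 23.8, 0, 0], [-0.4, 0, 23.8, 0, 0]]], grip_force=40)

```text
time: 24.0
position: [0.4554, -0.1866, 0.0144]
tool_rot: [2.09, 2.345, -0.0]
ft_force: [0.1, 0.0, 2.7]
grip_width: 0.572
grip_force: 40.0
```

```bash
python3 -c "
from h import *
ft()"
```

```text
t 24.0 F world [0.1  0.02 2.72] M tool [-0.123  0.023 -0.012] M about carton x (tool y) 0.0232 pos [ 0.4554 -0.1866  0.0144] w 49.8 grip 40.0
```

Request:
pendant(offsets=[[[0, 0, -2, 0, 0], [0, 0, -8, 0, 0], [0, 0, -16, 0, 0], [0, 0, -22, 0, 0], [0, 0, -24, 0, 0], [0, 0, -24, 0, 0], [0, 0, -24, 0, 0], [0, 0, -24, 0, 0], [0, 0, -24, 0, 0], [0, 0, -24, 0, 0], [0, 0, -24, 0, 0], [0, 0, -24, 0, 0], [0, 0, -24, 0, 0]]])

```text
time: 25.3
position: [0.4551, -0.1865, 0.134]
tool_rot: [-2.09, -2.345, 0.0]
ft_force: [-0.1, 0.4, -4.0]
grip_width: 0.568
grip_force: 40.0
```

```bash
python3 -c "
from h import *
avg()"
```

```text
t 25.7 My -0.0319 +- 0.0072 Fz -4.67
```

Request:
pendant(offsets=[[[-6, 0, 0, 0, 0], [-6, 0, 0, 0, 0], [2, 0, 0, 0, 0], [8, 0, 0, 0, 0], [8, 0, 0, 0, 0], [8, 0, 0, 0, 0], [8, 0, 0, 0, 0], [8, 0, 0, 0, 0], [8, 0, 0, 0, 0]]])

```text
time: 26.6
position: [0.4505, -0.1476, 0.134]
tool_rot: [-2.092, -2.344, -0.0]
ft_force: [-0.2, 0.3, -4.8]
grip_width: 0.574
grip_force: 40.0
```

```bash
python3 -c "
from h import *
avg(10)"
```

```text
t 27.1 My -0.0346 +- 0.013 Fz -4.97
```

Request:
pendant(offsets=[[[-6, 0, 0, 0, 0], [-14, 0, 0, 0, 0], [-14, 0, 0, 0, 0], [-14, 0, 0, 0, 0], [-14, 0, 0, 0, 0], [-14, 0, 0, 0, 0], [-14, 0, 0, 0, 0]]])

```text
time: 27.8
position: [0.4587, -0.2154, 0.1341]
tool_rot: [2.088, 2.347, -0.0]
ft_force: [0.5, 0.6, -4.2]
grip_width: 0.567
grip_force: 40.0
```

```bash
python3 -c "
from h import *
avg(10)"
```

```text
t 28.3 My 0.0102 +- 0.0056 Fz -5.02
```

Request:
pendant(offsets=[[[8, 0, 0, 0, 0], [14, 0, 0, 0, 0], [14, 0, 0, 0, 0], [14, 0, 0, 0, 0], [14, 0, 0, 0, 0], [14, 0, 0, 0, 0], [14, 0, 0, 0, 0]]])

```text
time: 29.0
position: [0.4505, -0.1476, 0.134]
tool_rot: [-2.092, -2.344, -0.0]
ft_force: [0.3, 0.1, -4.5]
grip_width: 0.568
grip_force: 40.0
```

```bash
python3 -c "
from h import *
avg(10);ft()"
```

```text
t 29.5 My -0.0474 +- 0.0071 Fz -4.88
t 29.5 F world [ 0.12 -0.14 -4.84] M tool [-0.107 -0.009  0.033] M about carton x (tool y) -0.0094 pos [ 0.4505 -0.1467  0.134 ] w 49.7 grip 40.0
```

Request:
pendant(offsets=[[[-8, 0, 0, 0, 0], [-14, 0, 0, 0, 0], [-14, 0, 0, 0, 0], [-14, 0, 0, 0, 0], [-14, 0, 0, 0, 0], [-14, 0, 0, 0, 0], [-14, 0, 0, 0, 0]]])

```text
time: 30.2
position: [0.4587, -0.2154, 0.1341]
tool_rot: [2.088, 2.347, -0.0]
ft_force: [0.2, -0.1, -4.9]
grip_width: 0.57
grip_force: 40.0
```

```bash
python3 -c "
from h import *
avg(20)"
```

```text
t 31.2 My 0.0081 +- 0.006 Fz -4.71
```

Request:
pendant(offsets=[[[8, 0, 0, 0, 0], [14, 0, 0, 0, 0], [14, 0, 0, 0, 0], [14, 0, 0, 0, 0], [14, 0, 0, 0, 0], [14, 0, 0, 0, 0], [14, 0, 0, 0, 0]]])

```text
time: 31.9
position: [0.4505, -0.1476, 0.134]
tool_rot: [-2.092, -2.344, 0.0]
ft_force: [-0.3, 0.0, -5.4]
grip_width: 0.568
grip_force: 40.0
```

```bash
python3 -c "
from h import *
avg(20);go(.6735,-.1535,.162,6.6)
# centre of mat by colour
S,T=np.load('S.npy'),np.load('T.npy')
m=cv2.inRange(cv2.cvtColor(T,cv2.COLOR_RGB2HSV),(5,60,60),(22,255,255))[140:230,355:445]
k=max(cv2.findContours(m,0,1)[0],key=cv2.contourArea);e=cv2.fitEllipse(k);print(e);a=(e[0][0]+355,e[0][1]+140);print(plane('top',a,.004))
m=cv2.inRange(cv2.cvtColor(S,cv2.COLOR_RGB2HSV),(5,60,60),(22,255,255))[180:250,220:300]
k=max(cv2.findContours(m,0,1)[0],key=cv2.contourArea);e=cv2.fitEllipse(k);print(e);b=(e[0][0]+220,e[0][1]+180);print(plane('scene',b,.004),tri(b,a))
"
```

```text
t 32.9 My -0.0526 +- 0.0065 Fz -4.65
t 32.9 shift [-0.0323  0.2207 -0.0279] turn -0.0001 tilt 0.01
((43.115970611572266, 45.858585357666016), (68.16254425048828, 71.21792602539062), 109.72677612304688)
[ 0.67431754 -0.15257152  0.004     ]
((39.33043670654297, 34.82920837402344), (51.774436950683594, 62.987701416015625), 78.74475860595703)
[ 0.67468123 -0.14795018  0.004     ] (array([ 0.67460549, -0.15245971, -0.00129836]), np.float64(0.0027154810412626297))
```

R shows about 0.06 N m between strokes, against about 0.02 for L and M, so the ball is in R. Next I carry it over the mat.

Scaled: 0.222 m is 44.4, 0.15 m is 30.

Request:
pendant(offsets=[[[0, 0, -3, 0, 0], [0, 2, -6.8, 0, 0], [-1, 6, -6.8, 0, 0], [-2, 12, -6.8, 0, 0], [-2.6, 18, -6.8, 0, 0], [-3.4, 24, -6.8, 0, 0], [-4.2, 30, -6.8, 0, 0], [-5, 36, -6.8, 0, 0], [-5.6, 40.6, -6.8, 0, 0], [-6, 43.4, -6.8, 0, 0], [-6, 44.4, -6.8, 0, 0], [-6, 44.4, -6.8, 0, 0], [-6, 44.4, -6.8, 0, 0], [-6, 44.4, -6.8, 0, 0], [-6, 44.4, -6.8, 0, 0], [-6, 44.4, -6.8, 0, 0], [-6, 44.4, -6.8, 0, 0], [-6, 44.4, -6.8, 0, 0]]])

```text
time: 34.7
position: [0.6744, -0.1511, 0.1682]
tool_rot: [2.09, 2.345, -0.0]
ft_force: [-0.2, -0.1, -5.0]
grip_width: 0.567
grip_force: 40.0
```

```bash
python3 - <<'E'
from h import *
ft();go(.6745,-.151,.168,6.6)
S,T=ctrl.get_image("scene"),ctrl.get_image("top")
c=np.zeros((300,800,3),np.uint8);c[:,:400]=cv2.resize(S,(400,300));c[:,400:]=cv2.resize(T,(400,300))
cv2.imwrite("pics/c.png",c[:,:,::-1])
E
```

```text
t 34.7 F world [-0.19 -0.1  -4.98] M tool [-0.103 -0.016  0.026] M about carton x (tool y) -0.0161 pos [ 0.6744 -0.1511  0.1682] w 49.4 grip 40.0
t 34.7 shift [0.0001 0.0001 0.0002] turn -0.0002 tilt 0.02
```

View pics/c.png

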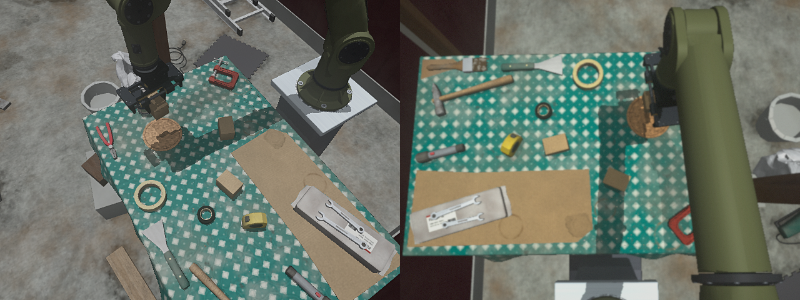

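The carton is held level over the mat (left half, around (160,110)). The left and middle cartons stand in place at (229,184) and (226,127). The tape measure and black tape are undisturbed, and the tin is hidden behind the gripper.

```bash
python3 -c "
from bench import ctrl
print(ctrl.close_job())"
```

```text
the job is handed in; nothing more can be done
None
```

The ball is in the right carton (moment change about 0.06 N m between strokes, against about 0.02 for the other two); I handed the job in at about 35 s with that carton held level and still about 15 cm above the middle of the mat, the other two back in their places, and the bystanders undisturbed as far as the pictures show (the gripper hid the tin in the last one).

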